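# Ready the deburring spindle

## Robot

A 7-joint arm with a two-finger parallel gripper is mounted at the origin on the work surface. World frame = base frame: x ahead of the robot, y to its left, z up, the work surface at z = 0. Lengths are in mm, angles in rad, forces in N, time in s.
With the tool pointing down it reaches from about 425 to 875 mm from the base axis. Payload 4.7 kg.
Tool frame: the origin (TCP) lies between the finger pads, 19 mm behind the fingertips; this is the grasp point; z points along the fingers, y is the line along which they close (so a half turn about z gives the same grasp; the last joint's range is limited). The gripper opens to 87 mm and grips with 3 to 60 N. Pads are 19 mm wide; open, the fingers measure 117 mm over their backs; the gripper's body (75 mm by 190 mm) begins 51 mm behind the grasp point.
Start: joints at [1.179, 0.321, -0.07, 1.45, 0.023, 1.371, -0.057], TCP at [256.573, -597.239, 241.287] pointing down, gripper open.
Joint ranges: [-2.86, 2.86], [-0.3, 2.09], [-1.38, 1.24], [0.06, 2.45], [-1.56, 4.7], [0.09, 2.05], [-2.69, 2.69]. Speed limits (rad/s): [2.57, 2.57, 3.14, 3.14, 3.14, 3.14, 3.14].

## Interface

Orientations are given as [roll, pitch, yaw] about the fixed x, y, z axes, in that order (R = Rz(yaw) Ry(pitch) Rx(roll)).
In Python, from bench import sensors, viewer, robot gives the robot as it stands.
- The arm moves only by the tool drive_tool, never from a script. Its argument "series" is a list of rows, each a list of 2 entries, a list of its own where there are three numbers: the shift along the tool's x, y, z in units of 40 mm (1.0 is 40 mm), then the turn, a rotation vector about the tool's x, y, z in units of 5 degrees (1.0 is 5 degrees). In form: [[[x, y, z], [ax, ay, az]], ...]. A call has 1 to 12 rows; each row shifts and turns the commanded pose from where the row before left it, along the tool's axes as they then stand; what a row does not reach is not made up. A row lasts 1/10 s, in which the tool goes at most 50 mm and 8.59 degrees, less where a joint would pass 70% of its speed; a pose out of reach is approached as far as the arm can. A call is refused whole if a number of a shift passes 1 or a number of a turn 1, either way. A call with a gripper value outside its range is refused whole. "claw" is the gripper command: -1 is shut, 1 is fully open, values between are in proportion, set as the call begins (left out, the last holds). The fingers move at their own pace and stop on an object; "grip_force" is the grip in N (left out, the last holds). Time passes only in rows, so rows that do not move let the fingers close. It gives the time, the measured TCP pose, the force, the opening and the grip force at its end, in the units of the state.
- sensors.get_obs(): the state, without advancing time (a new reading comes with each control period).
- viewer.grab_frame(name): name is "scene" or "top" or "wrist"; returns a dict with "frame" (384x512x3 uint8, blue, green, red), "vertical_fov" (degrees; the focal length in pixels is half the picture's height over the tangent of half this angle, whatever the lens; pixels are square), "cx", "cy" (the principal point, pixels), "eye" and "attitude" of the camera in the world. Camera axes: x right, y up, looking along -z (the intrinsics and any distortion apply to the point x, -y, -z); pixel columns grow to the right and rows downward; lengths in mm; the calibration is good to about 2 mm. A picture is of the moment at which its call begins. There is no depth.
- robot.sign_off(): hands the job in; it is judged then, once.
The state is a dict: "time_s": time; "joint_pos": joint angles; "qd": joint speeds; "joint_torque": joint torques, N m; "eef_pos": TCP position; "tcp_rot": TCP orientation; "ft_force": force on the tool from outside, world axes, zero at the start; "ft_torque": the same for the moment, N m; "gripper_width": finger opening in mm; "gripper_force": force on a finger pad.
Only numpy, scipy, OpenCV 4.12 (cv2) and the standard library are available. Lean on these libraries where they do the work, as an engineer would, in place of code of your own. Each camera call takes 0.05 s, during which the arm holds its last target. There are 200 camera calls.

## Task

Get the deburring station ready: turn the chuck sleeve clockwise (seen from above) as far as it goes, so that its three jaws close on the bit standing in it. Then, by its crank handle, screw the air valve's wheel clockwise until it is closed against its stop, and open it again by exactly two full turns (to within a twentieth of a turn). Finish with the gripper still holding the crank handle, do not let go of it, and leave the other things on the bench alone.

Things in the scene. Friction and masses are not known exactly. Their poses are not given: they have to be found in the camera images.
- station: aluminium base plate 150 x 320 x 12 mm, fixed to the bench. Origin under its centre, z up. On its own y axis stand a grey upright spindle with the chuck (at y = -85 mm) and a brass valve with a spoked hand wheel (at y = +85 mm), joined by a straight pipe at 36 mm height. Both axes are vertical. The spindle housing is 60 mm across and ends 60 mm above the bench.
- sleeve (a joint): turn of the chuck sleeve, rad: 0 = jaws fully open, grows when turned clockwise seen from above; starts between 0 and 0.2. The jaws touch the bit at about 1.14 and the sleeve stops at 1.3. It stays where it is left and drags with about 0.25 N m. Each jaw moves 3.5 mm inward per rad.
- sleeve_grip (a point): point on the chuck's axis, 88 mm above the bench, the height to grip the sleeve. The sleeve is a dark steel knurled ring 48 mm in diameter, from 62 to 100 mm above the bench; free all round.
- bit: loose steel deburring bit standing upright in the chuck on the spindle's top (60 mm above the bench): shank 9 mm across, small cone head 13.6 mm across on top, 60 mm long, so its point is 120 mm above the bench. Origin at the centre of its foot, z along it.
- jaw1: steel chuck jaw 1 of 3, inside the sleeve, 24 mm high, showing 4 mm above the sleeve; all three move together with the sleeve. Origin on the chuck's axis when open, 92 mm above the bench.
- jaw2: steel chuck jaw 2 of 3, inside the sleeve, 24 mm high, showing 4 mm above the sleeve; all three move together with the sleeve. Origin on the chuck's axis when open, 92 mm above the bench.
- jaw3: steel chuck jaw 3 of 3, inside the sleeve, 24 mm high, showing 4 mm above the sleeve; all three move together with the sleeve. Origin on the chuck's axis when open, 92 mm above the bench.
- valve (a joint): turn of the valve wheel, rad: 0 = closed against its stop, grows when turned anticlockwise seen from above (opening); one turn = 6.283, two turns open = 12.566. Starts between 2 and 5. It stays where it is left and drags with about 0.12 N m (about 3 N at the handle); there is no stop near two turns.
- valve_hub (a point): centre of the hand wheel, on its vertical axis, 88 mm above the bench. The wheel is a dark steel rim of 45 mm radius (12 mm thick) on three spokes.
- handle: black crank handle standing upright on the wheel's rim, 45 mm from its axis; it revolves freely on its own pin, so it can be pinched and carried round a full circle with the gripper's yaw unchanged. 18 mm in diameter, from 95 to 138 mm above the bench. Origin on its axis at 88 mm above the bench.
- handle_grip (a point): point on the crank handle's axis, 118 mm above the bench, the height to grip it.
- tape1: bystander: lower roll of masking tape of the stack of two, 100 mm across, 24 mm high
- tape2: bystander: upper roll of masking tape of the stack of two, 100 mm across, 24 mm high
- tape3: bystander: masking tape roll lying alone, 100 mm across, 24 mm high
- phone: bystander: black phone, 150 x 72 x 8 mm
- bracket: bystander: blue printed U-bracket, 50 x 40 x 36 mm
- bit_tin: bystander: small steel tin on the base plate, 45 x 32 x 16 mm
- printed_ring: bystander: blue printed ring, 44 mm across and 12 mm
- bottle: bystander: white drink bottle, 70 mm across and 210 mm

How it is judged (in metres and radians):
On the way, in this order (a step that is already met when the one before it is completed fails the run):
1. the chuck's jaws are closed on the bit (value of joint sleeve above 1.05 rad and contact force between each of jaw1, jaw2, jaw3 and bit above 0.5 N and angle between bit's own z axis and vertical below 0.2 rad and horizontal distance between bit and sleeve_grip below 0.003 m), for 0.2 s.
2. after that the valve is closed against its stop, turned by its crank handle (value of joint valve below 0.08 rad and contact force between the fingers and handle above 1 N), for 0.1 s.
At the end, for the whole second after the job is handed in: Sleeve past 1.05 rad, each jaw pressing the bit (over 0.5 N), bit within 0.2 rad of upright and 3 mm of the chuck axis; valve still, at 12.566 rad give or take 0.32; fingers pressing the crank handle (over 1.5 N), TCP within 30 mm of its grip point (all of step 1 and value of joint valve between 12.246 and 12.886 rad and velocity of joint valve between -0.1 and 0.1 rad/s and contact force between the fingers and handle above 1.5 N and distance between the grasp point and handle_grip below 0.03 m); the arm keeps its last pose, push and grip.
It fails at once if a bystander is moved more than 20 mm (distance of any of tape1, tape2, tape3, phone, bracket, bit_tin, printed_ring, bottle from where it was at the start of the episode above 0.02 m).
It also fails if it takes over 69 s, if anything falls off the work surface, if the arm or the gripper's body presses on something with over 40 N, if the wrist force passes 120 N, or if a joint passes its speed limit or range.

## Working session

There is one attempt and no reset: what is moved stays moved. The work goes in short steps, Python scripts to look and compute and a tool call to move; the robot and the scene stay as the last step left them, time stands still between calls to the robot, and variables do not carry over. Pictures are saved under pics/ and viewed, at most 10 in all, crops included, and the job is handed in when it is done.

Besides the shell and the picture viewer there is one more tool, called after ">>>" by a JSON object that holds its "name" and its "arguments". drive_tool: Moves the arm, as the interface text tells. Its arguments: {"type":"object","properties":{"series":{"type":"array","items":{"type":"array"}},"claw":{"type":"number"},"grip_force":{"type":"number"}},"required":["series"]}

```bash
mkdir -p pics; ls; cat > h.py <<'E'
import numpy as np, cv2
from bench import sensors, viewer, robot
def grab(n,save=None):
    d=viewer.grab_frame(n)
    if save: cv2.imwrite('pics/'+save,d['frame'])
    return d
E
python3 - <<'E'
from h import *
for n in ('scene','top'):
    d=grab(n,n+'.png'); print({k:v for k,v in d.items() if k!='frame'})
a=cv2.imread('pics/scene.png');b=cv2.imread('pics/top.png')
print(sensors.get_obs())
E
```

```text
pics
{'vertical_fov': 43.48447982361244, 'cx': 250.4197317574986, 'cy': 189.77255624363568, 'eye': array([1206.3045536 ,  610.88020625, 1289.71272494]), 'attitude': array([ 0.67476557, -0.00746171,  2.36982752])}
{'vertical_fov': 55.11567699903966, 'cx': 255.49683414073246, 'cy': 197.47022784353695, 'eye': array([ 379.11909457,  -72.30147183, 1166.30605069]), 'attitude': array([ 0.15551163, -0.0329475 , -1.54228122])}
{'time_s': 0.1, 'joint_pos': array([ 1.1790835 ,  0.32177401, -0.07009395,  1.45154313,  0.02258875,
        1.37079387, -0.05690545]), 'qd': array([ 0.00059168, -0.00136425,  0.00086356, -0.00129821, -0.00025934,
        0.00025326, -0.00020301]), 'joint_torque': array([-6.47000661e-06, -4.92570841e+01, -4.05625328e-01, -3.13399494e+01,
       -6.41326653e-02,  3.94041196e-02,  9.48939146e-05]), 'eef_pos': array([ 256.38280593, -596.8018135 ,  240.25954925]), 'tcp_rot': array([-3.13986302e+00,  7.82117113e-05,  4.05841599e-01]), 'ft_force': array([-0.2019334 , -0.6140617 ,  0.36456563]), 'ft_torque': array([-0.02720357,  0.05576652,  0.03289362]), 'gripper_force': 0.0, 'gripper_width': 87.15479333618684}
```

View pics/scene.png

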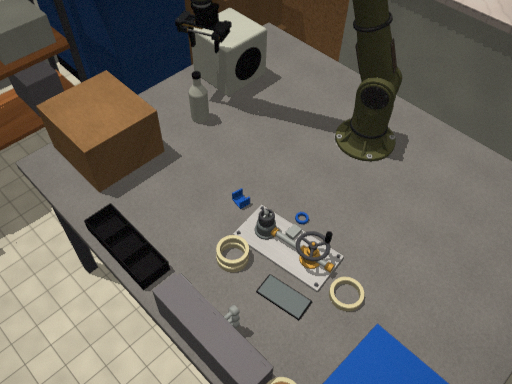

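View pics/top.png

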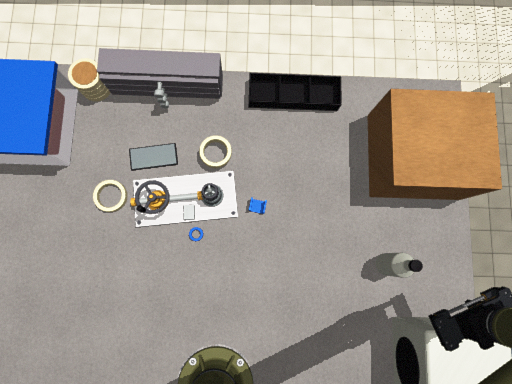

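The scene view shows the chuck at about (265,222) and the wheel at (313,248), with the black handle at (328,237). In the top view the chuck is at (211,193) and the wheel at (152,197). The bracket, tin, ring, phone and tapes lie around the plate. Next I'll cast rays for a first estimate and enlarge the crops.

```bash
cat >> h.py <<'E'
from scipy.spatial.transform import Rotation as Rot
def cam(d):
    H=d['frame'].shape[0]; f=H/2/np.tan(np.radians(d['vertical_fov'])/2)
    return np.array(d['eye']),Rot.from_euler('xyz',d['attitude']).as_matrix(),f,d['cx'],d['cy']
def ray(d,uv):
    e,R,f,cx,cy=cam(d); v=R@np.array([(uv[0]-cx)/f,-(uv[1]-cy)/f,-1]); return e,v/np.linalg.norm(v)
def onz(d,uv,z):
    e,v=ray(d,uv); return e+v*(z-e[2])/v[2]
def proj(d,p):
    e,R,f,cx,cy=cam(d); q=R.T@(np.array(p,float)-e); return np.array([cx+f*q[0]/-q[2],cy-f*q[1]/-q[2]])
def tri(rs):
    A=np.zeros((3,3));b=np.zeros(3)
    for e,v in rs:
        P=np.eye(3)-np.outer(v,v);A+=P;b+=P@e
    x=np.linalg.solve(A,b); return x,[np.linalg.norm(np.cross(x-e,v)) for e,v in rs]
E
python3 - <<'E'
from h import *
s=grab('scene');t=grab('top')
a=cv2.resize(s['frame'][195:300,225:360],None,fx=5.8,fy=5.8,interpolation=cv2.INTER_CUBIC)[:, :780]
b=cv2.resize(t['frame'][165:235,120:250],None,fx=6,fy=6,interpolation=cv2.INTER_CUBIC)
print(a.shape,b.shape)
cv2.imwrite('pics/cs.png',a[:600]);cv2.imwrite('pics/ct.png',b)
print('chuck',tri([ray(s,(266,212)),ray(t,(211,191))]))
print('wheel',tri([ray(s,(313,246)),ray(t,(152,197))]))
# plate corners at z=12 from the top view
m=cv2.inRange(t['frame'],(185,185,185),(255,255,255)); m[:, :125]=0;m[:,245:]=0;m[:165]=0;m[235:]=0
c=max(cv2.findContours(m,0,2)[0],key=cv2.contourArea); r=cv2.minAreaRect(c); P=[onz(t,p,12)[:2] for p in cv2.boxPoints(r)]
print(cv2.contourArea(c),np.round(P),np.linalg.norm(P[0]-P[1]),np.linalg.norm(P[1]-P[2]), np.mean(P,0))
E
```

```text
(609, 780, 3) (420, 780, 3)
chuck (array([561.98854264,  28.93220305,  98.47559111]), [np.float64(0.6045092735277707), np.float64(0.6045092735276156)])
wheel (array([541.02566621, 203.50258973,  81.40757709]), [np.float64(0.4990893756011751), np.float64(0.4990893756010872)])
2702.5 [[604. 291.]
 [649. -30.]
 [500. -50.]
 [458. 265.]] 323.95097466236746 150.43082436989658 [552.68582091 118.83807888]
```

View pics/cs.png

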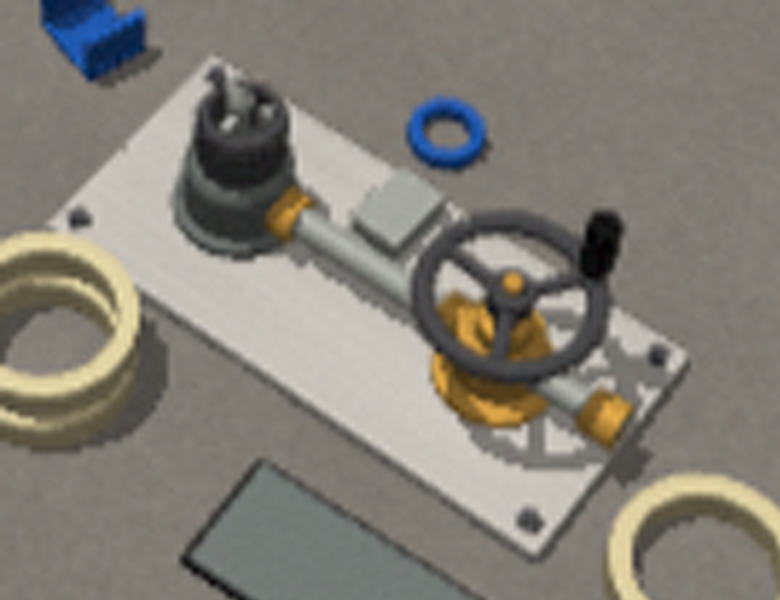

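View pics/ct.png

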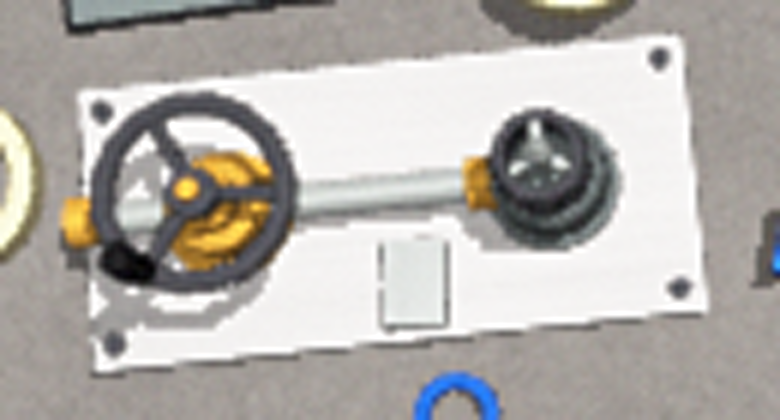

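```bash
python3 - <<'E'
from h import *
s=grab('scene');t=grab('top')
S=lambda u,v:((u+.5)/5.8-.5+225,(v+.5)/5.8-.5+195)
T=lambda u,v:((u+.5)/6-.5+120,(v+.5)/6-.5+165)
for n,a,b in (('sleeve top',(243,105),(540,158)),('hub',(513,283),(187,187)),('handle top',(607,218),(118,265)),):
    x,r=tri([ray(s,S(*a)),ray(t,T(*b))]); print(n,x.round(1),np.round(r,1))
print('bottle cap', tri([ray(s,(196,76)),ray(t,(416,266))])[0].round(), 'foot',onz(t,(400,265),0).round(), onz(s,(200,118),0).round())
print('box',[tri([ray(s,a),ray(t,b)])[0].round() for a,b in (((107,77),(497,93)),((42,107),(394,90)) ,((160,117),(497,185)),((95,148),(371,195)))])
E
```

```text
sleeve top [562.5  32.5  98.8] [0.1 0.1]
hub [542.5 203.2  96.9] [0.1 0.1]
handle top [499.5 222.9 132.3] [0.3 0.3]
bottle cap [ 363. -529.  190.] foot [ 363. -568.    0.] [ 372. -514.    0.]
box [array([ 715., -559.,  409.]), array([ 857., -493.,  325.]), array([ 553., -648.,  149.]), array([ 678., -570.,  -19.])]
```

>>> {"name": "drive_tool", "arguments": {"series": [[[0,0,-1],[0,0,0]],[[0,0,-1],[0,0,0]],[[0,0,-1],[0,0,0]],[[0.9,-0.25,0],[0,0,-0.8]],[[0.9,-0.25,0],[0,0,-0.8]],[[0.9,-0.25,0],[0,0,-0.8]],[[0.9,-0.25,0],[0,0,-0.8]],[[0.9,-0.25,0],[0,0,-0.8]],[[0.9,-0.25,0],[0,0,-0.8]],[[0.9,-0.25,0],[0,0,-0.8]],[[0.9,-0.25,0],[0,0,-0.8]],[[0.9,-0.25,0],[0,0,-0.8]]], "claw": 1, "grip_force": 60}}

```text
time_s: 1.5
eef_pos: [448.0, -325.4, 361.2]
tcp_rot: [3.141, 0.0, 1.037]
ft_force: [-0.3, 0.4, 0.1]
gripper_width: 86.7
gripper_force: 0.0
```

```bash
cat >> h.py <<'E'
def rows(dw,az,yaw):
    "world shifts (mm) and turns (units) -> tool rows"
    out=[]
    for d,a in zip(dw,az):
        c,s=np.cos(yaw),np.sin(yaw)
        out.append([[round(float(x),2) for x in ((c*d[0]+s*d[1])/40,(s*d[0]-c*d[1])/40,-d[2]/40)],[0,0,a]])
        yaw-=a*np.radians(5)
    print(out,yaw)
E
python3 - <<'E'
from h import *
rows([(115/12,357/12,-10)]*12,[-1]*12,1.037)
E
```

```text
[[[0.76, -0.17, 0.25], [0, 0, -1]], [[0.77, -0.11, 0.25], [0, 0, -1]], [[0.78, -0.04, 0.25], [0, 0, -1]], [[0.78, 0.03, 0.25], [0, 0, -1]], [[0.78, 0.1, 0.25], [0, 0, -1]], [[0.76, 0.17, 0.25], [0, 0, -1]], [[0.75, 0.23, 0.25], [0, 0, -1]], [[0.72, 0.3, 0.25], [0, 0, -1]], [[0.69, 0.36, 0.25], [0, 0, -1]], [[0.66, 0.42, 0.25], [0, 0, -1]], [[0.62, 0.47, 0.25], [0, 0, -1]], [[0.58, 0.53, 0.25], [0, 0, -1]]] 2.0841975511965964
```

>>> {"name": "drive_tool", "arguments": {"series": [[[0.76,-0.17,0.25],[0,0,-1]],[[0.77,-0.11,0.25],[0,0,-1]],[[0.78,-0.04,0.25],[0,0,-1]],[[0.78,0.03,0.25],[0,0,-1]],[[0.78,0.1,0.25],[0,0,-1]],[[0.76,0.17,0.25],[0,0,-1]],[[0.75,0.23,0.25],[0,0,-1]],[[0.72,0.3,0.25],[0,0,-1]],[[0.69,0.36,0.25],[0,0,-1]],[[0.66,0.42,0.25],[0,0,-1]],[[0.62,0.47,0.25],[0,0,-1]],[[0.58,0.53,0.25],[0,0,-1]]]}}

```text
time_s: 2.7
eef_pos: [563.8, 31.1, 240.8]
tcp_rot: [3.141, 0.0, 2.086]
ft_force: [0.4, -1.0, -0.6]
gripper_width: 86.9
gripper_force: 0.0
```

```bash
python3 - <<'E'
from h import *
d=grab('wrist','w1.png'); np.save('w1.npy',d,allow_pickle=True)
o=sensors.get_obs(); print(d['eye'],d['attitude'],d['vertical_fov'],o['eef_pos'],o['tcp_rot'],o['joint_pos'])
for p in ((562.5,32.5,99),(542.5,203.2,97),(499.5,222.9,132)): print(proj(d,p))
E
```

```text
[532.58069653  90.57829255 384.83216358] [-0.25262446 -0.00082234  0.51480242] 58.35709593118333 [563.64355886  38.00513172 239.17074447] [ 3.13983713 -0.00484603  2.09667456] [ 0.49852974  0.1987791  -0.6898126   1.64977714  0.12417575  1.33937983
  0.31571701]
[254.28555217 184.35556902]
[343.49370613 -24.21872817]
[ 316.19490083 -114.97359665]
```

View pics/w1.png

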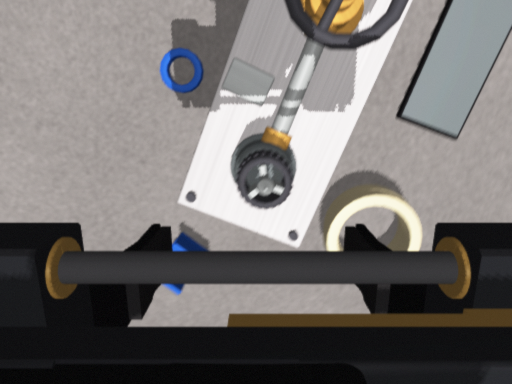

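The wrist view shows the sleeve at about (265,178), below the brass fitting at (278,135). The picture was taken while the arm was still settling, so I'll take it again now it is still.

```bash
python3 - <<'E'
from h import *
d=grab('wrist','w2.png'); np.save('w2.npy',d,allow_pickle=True)
o=sensors.get_obs(); print(d['eye'],o['eef_pos'],o['tcp_rot'][2])
g=cv2.cvtColor(d['frame'],cv2.COLOR_BGR2GRAY)
roi=cv2.resize(g[110:230,200:330],None,fx=4,fy=4,interpolation=cv2.INTER_CUBIC)
c=cv2.HoughCircles(roi,cv2.HOUGH_GRADIENT,1,20,param1=120,param2=25,minRadius=90,maxRadius=150)
print(c[0][:4])
for u,v,r in c[0][:4]:
    p=((u+.5)/4-.5+200,(v+.5)/4-.5+110); print(p,r/4,onz(d,p,100).round(1), 'expR',24*cam(d)[2]/(d['eye'][2]-100))
vis=cv2.cvtColor(roi,cv2.COLOR_GRAY2BGR)
for u,v,r in c[0][:3]: cv2.circle(vis,(int(u),int(v)),int(r),(0,0,255),1)
for p,k in (((562.5,32.5,99),(0,255,0)),((563.5,34,99),(255,0,0))):
    q=(proj(d,p)-[200,110]+.5)*4; cv2.circle(vis,(int(q[0]),int(q[1])),4,k,-1)
cv2.imwrite('pics/w2c.png',vis)
E
```

```text
[531.94939257  96.40602271 383.58656927] [563.06869738  35.78883878 239.79450079] 2.091890239014435
[[234.5 259.5 134.8]]
(np.float32(258.25), np.float32(174.5)) 33.7 [560.5  49.7 100. ] expR 29.09975216036172
```

View pics/w2c.png

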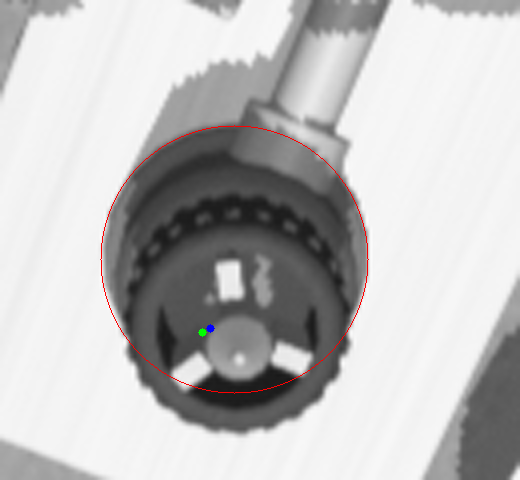

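```bash
python3 - <<'E'
from h import *
for i in range(3):
    d=grab('wrist'); o=sensors.get_obs()
    g=cv2.cvtColor(d['frame'],cv2.COLOR_BGR2GRAY)
    roi=cv2.resize(g[110:230,200:330],None,fx=4,fy=4,interpolation=cv2.INTER_CUBIC)
    m=cv2.inRange(roi,0,110); m[:, 400:]=0; m[:60]=0; m=cv2.morphologyEx(m,cv2.MORPH_CLOSE,np.ones((15,15)))
    c=max(cv2.findContours(m,0,1)[0],key=cv2.contourArea)[:,0]
    low=c[c[:,1]>325-10]; low=low[np.hypot(low[:,0]-238,low[:,1]-325)<150]
    A=np.c_[2*low,np.ones(len(low))]; s=np.linalg.lstsq(A,(low**2).sum(1),rcond=None)[0]; r=np.sqrt(s[2]+s[0]**2+s[1]**2)
    p=((s[0]+.5)/4-.5+200,(s[1]+.5)/4-.5+110)
    print(d['eye'].round(1),d['attitude'].round(4),o['eef_pos'].round(1),np.round(p,1),r/4,onz(d,p,100).round(1))
# plate bolt dark spots / corner check
print(onz(d,(191.5,196.5),12).round(1),onz(d,(293.5,235),12).round(1))
cv2.imwrite('pics/w3.png',d['frame'])
t=grab('top');T=lambda u,v:((u+.5)/6-.5+120,(v+.5)/6-.5+165)
print(onz(t,T(680,287),12).round(1),onz(t,T(659,57),12).round(1))
E
```

```text
[531.8  94.5 384.1] [-0.2482 -0.0008  0.5207] [563.2  32.8 240.3] [260.9 187.6] 27.753908762652763 [567.5  38.5 100. ]
[532.1  92.  384.6] [-0.2503 -0.      0.516 ] [563.4  30.4 240.8] [262.8 184.1] 27.783535257767834 [567.6  38.5 100. ]
[532.5  90.  384.9] [-2.519e-01  1.000e-04  5.124e-01] [563.6  29.1 241.1] [263.9 181.3] 27.801109282325243 [567.6  38.5 100. ]
[516.3 -32.5  12. ] [639.6 -15.9  12. ]
[511.1 -35.4  12. ] [634.1 -19.5  12. ]
```

>>> {"name": "drive_tool", "arguments": {"series": [[[0,0,0],[0,0,-1]],[[0,0,0],[0,0,-1]],[[0,0,0],[0,0,-1]],[[0,0,0],[0,0,-1]],[[0,0,0],[0,0,-1]],[[0,0,0],[0,0,-1]],[[0,0,0],[0,0,-1]],[[0,0,0],[0,0,-1]],[[0,0,0],[0,0,-1]],[[0,0,0],[0,0,0]],[[0,0,0],[0,0,0]],[[0,0,0],[0,0,0]]]}}

```text
time_s: 4.2
eef_pos: [563.7, 28.8, 241.4]
tcp_rot: [-3.141, 0.0, 2.864]
ft_force: [0.3, -0.4, 0.4]
gripper_width: 87.1
gripper_force: 0.0
```

```bash
python3 - <<'E'
from h import *
for i in range(2):
    d=grab('wrist'); o=sensors.get_obs(); print(d['eye'].round(1),d['attitude'].round(4),o['eef_pos'].round(1),o['tcp_rot'].round(4),o['joint_pos'].round(2))
q=proj(d,(567,38,100)); print(q)
u0,v0=int(q[0])-60,int(q[1])-60
cv2.imwrite('pics/w4c.png',cv2.resize(d['frame'][max(v0,0):v0+120,u0:u0+120],None,fx=4,fy=4,interpolation=cv2.INTER_CUBIC)); cv2.imwrite('pics/w4.png',d['frame']); np.save('w4.npy',d,allow_pickle=True); print(u0,v0)
E
```

```text
[500.5  47.8 385.4] [-2.533e-01 -4.000e-04  1.293e+00] [563.6  29.  241.4] [-3.1413e+00  4.0000e-04  2.8649e+00] [ 0.58  0.21 -0.77  1.65  0.15  1.35  1.08]
[500.5  47.9 385.4] [-2.5320e-01 -4.0000e-04  1.2936e+00] [563.6  29.2 241.3] [-3.1414e+00  2.0000e-04  2.8654e+00] [ 0.58  0.21 -0.77  1.65  0.15  1.35  1.08]
[267.57591501 185.91314382]
207 125
```

View pics/w4c.png

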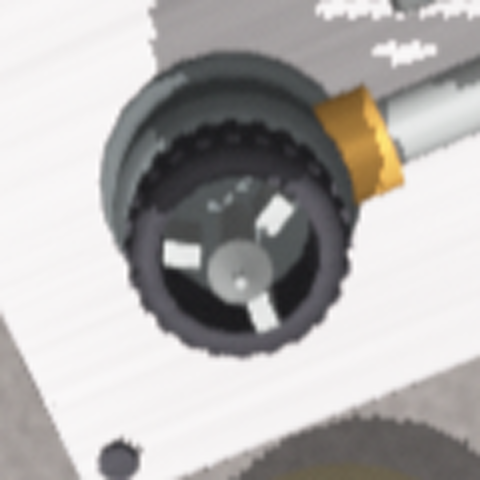

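>>> {"name": "drive_tool", "arguments": {"series": [[[-0.02,0.25,0],[0,0,0]],[[0,0,0.5],[0,0,0]],[[0,0,0.75],[0,0,0]],[[0,0,0.75],[0,0,0]],[[0,0,0.5],[0,0,0]],[[0,0,0],[0,0,0]],[[0,0,0],[0,0,0]],[[0,0,0],[0,0,0]],[[0,0,0],[0,0,0]],[[0,0,0],[0,0,0]],[[0,0,0],[0,0,0]],[[0,0,0],[0,0,0]]]}}

```text
time_s: 5.5
eef_pos: [567.2, 38.8, 141.5]
tcp_rot: [-3.142, 0.001, 2.867]
ft_force: [0.8, -0.2, 0.0]
gripper_width: 87.0
gripper_force: 0.0
```

```bash
python3 - <<'E'
from h import *
for i in range(3):
    d=grab('wrist'); o=sensors.get_obs(); print(o['eef_pos'].round(1),o['tcp_rot'].round(3))
E
```

```text
[567.2  38.7 141.4] [-3.141  0.     2.867]
[567.1  38.7 141.3] [-3.141  0.     2.867]
[567.1  38.8 141.3] [-3.141  0.     2.867]
```

>>> {"name": "drive_tool", "arguments": {"series": [[[0,0,0.4],[0,0,0]],[[0,0,0.5],[0,0,0]],[[0,0,0.43],[0,0,0]],[[0,0,0],[0,0,0]],[[0,0,0],[0,0,0]],[[0,0,0],[0,0,0]],[[0,0,0],[0,0,0]]]}}

```text
time_s: 6.35
eef_pos: [567.8, 39.0, 88.9]
tcp_rot: [3.141, 0.002, 2.867]
ft_force: [-0.6, -0.6, 0.4]
gripper_width: 86.9
gripper_force: 0.0
```

>>> {"name": "drive_tool", "arguments": {"series": [[[0,0,0],[0,0,0]],[[0,0,0],[0,0,0]],[[0,0,0],[0,0,0]],[[0,0,0],[0,0,0]],[[0,0,0],[0,0,0]],[[0,0,0],[0,0,0]],[[0,0,0],[0,0,0]],[[0,0,0],[0,0,0]]], "claw": -1, "grip_force": 25}}

```text
time_s: 7.15
eef_pos: [566.4, 36.2, 87.9]
tcp_rot: [-3.137, -0.001, 2.865]
ft_force: [-2.9, -5.1, 3.0]
gripper_width: 45.2
gripper_force: 25.0
```

>>> {"name": "drive_tool", "arguments": {"series": [[[0,-0.07,0],[0,0,0]],[[0,0,0],[0,0,0]],[[0,0,0],[0,0,1]],[[0,0,0],[0,0,1]],[[0,0,0],[0,0,1]],[[0,0,0],[0,0,1]],[[0,0,0],[0,0,1]],[[0,0,0],[0,0,1]],[[0,0,0],[0,0,1]],[[0,0,0],[0,0,1]],[[0,0,0],[0,0,1]],[[0,0,0],[0,0,1]]], "grip_force": 60}}

```text
time_s: 8.35
eef_pos: [566.6, 36.3, 87.9]
tcp_rot: [3.141, 0.0, 1.992]
ft_force: [2.2, -0.5, -1.9]
gripper_width: 44.6
gripper_force: 59.9
```

```bash
python3 - <<'E'
from h import *
o=sensors.get_obs(); print({k:np.round(v,3) for k,v in o.items()})
E
```

```text
{'time_s': np.float64(8.35), 'joint_pos': array([ 0.393,  0.33 , -0.585,  1.816,  0.207,  1.056,  0.15 ]), 'qd': array([-0.116, -0.027,  0.14 ,  0.004, -0.06 , -0.012, -0.819]), 'joint_torque': array([  0.466, -41.346,  -6.051, -27.235,  -0.527,   0.128,   0.596]), 'eef_pos': array([566.571,  36.286,  87.925]), 'tcp_rot': array([3.141, 0.   , 1.992]), 'ft_force': array([ 2.156, -0.515, -1.881]), 'ft_torque': array([-0.385, -0.034,  0.268]), 'gripper_force': np.float64(59.867), 'gripper_width': np.float64(44.597)}
```

>>> {"name": "drive_tool", "arguments": {"series": [[[0,0,0],[0,0,1]],[[0,0,0],[0,0,1]],[[0,0,0],[0,0,1]],[[0,0,0],[0,0,1]],[[0,0,0],[0,0,1]],[[0,0,0],[0,0,1]],[[0,0,0],[0,0,0]],[[0,0,0],[0,0,0]]]}}

```text
time_s: 9.15
eef_pos: [566.9, 37.4, 88.3]
tcp_rot: [3.14, -0.001, 1.474]
ft_force: [3.1, 1.9, -0.2]
gripper_width: 45.0
gripper_force: 59.9
```

```bash
python3 - <<'E'
from h import *
o=sensors.get_obs(); print({k:np.round(o[k],3) for k in ('qd','tcp_rot','ft_force','ft_torque','joint_pos')})
d=grab('wrist'); np.save('w5.npy',d,allow_pickle=True); cv2.imwrite('pics/w5.png',d['frame'])
E
```

```text
{'qd': array([ 0.005,  0.   , -0.   ,  0.   , -0.004, -0.   , -0.007]), 'tcp_rot': array([ 3.140e+00, -1.000e-03,  1.474e+00]), 'ft_force': array([ 3.074,  1.9  , -0.249]), 'ft_torque': array([ 0.485, -0.289,  0.778]), 'joint_pos': array([ 0.325,  0.315, -0.505,  1.818,  0.173,  1.05 , -0.343])}
```

>>> {"name": "drive_tool", "arguments": {"series": [[[0,0,0],[0,0,1]],[[0,0,0],[0,0,1]],[[0,0,0],[0,0,1]],[[0,0,0],[0,0,0]],[[0,0,0],[0,0,0]]]}}

```text
time_s: 9.7
eef_pos: [567.5, 38.0, 88.5]
tcp_rot: [3.14, -0.003, 1.212]
ft_force: [3.3, 5.6, -0.1]
gripper_width: 45.2
gripper_force: 59.9
```

```bash
python3 - <<'E'
from h import *
o=sensors.get_obs(); print({k:np.round(o[k],3) for k in ('tcp_rot','ft_force','ft_torque','joint_pos')})
E
```

```text
{'tcp_rot': array([ 3.140e+00, -3.000e-03,  1.212e+00]), 'ft_force': array([ 3.339,  5.616, -0.126]), 'ft_torque': array([ 0.929, -1.161,  0.536]), 'joint_pos': array([ 0.292,  0.309, -0.467,  1.819,  0.156,  1.047, -0.593])}
```

>>> {"name": "drive_tool", "arguments": {"series": [[[0,0,0],[0,0,0]],[[0,0,0],[0,0,0]],[[0,0,0],[0,0,0]],[[0,0,-0.3],[0,0,0]],[[0,0,-0.6],[0,0,0]],[[0,0,-0.8],[0,0,0]],[[0,0,-0.8],[0,0,0]],[[0,0,-0.8],[0,0,0]],[[0,0,-0.5],[0,0,0]],[[0,0,0],[0,0,0]],[[0,0,0],[0,0,0]],[[0,0,0],[0,0,0]]], "claw": 1}}

```text
time_s: 10.9
eef_pos: [565.5, 35.8, 238.8]
tcp_rot: [-3.139, 0.001, 1.208]
ft_force: [1.1, -1.0, 0.3]
gripper_width: 86.9
gripper_force: 0.0
```

```bash
python3 - <<'E'
from h import *
d=grab('wrist'); d=grab('wrist'); o=sensors.get_obs(); print(d['eye'].round(1),o['eef_pos'].round(1),o['tcp_rot'].round(4))
np.save('w6.npy',d,allow_pickle=True); cv2.imwrite('pics/w6.png',d['frame'])
q=proj(d,(567,37,105)); print(q); h=proj(d,(546,207,96)); print(h)
u0,v0=int(q[0])-45,int(q[1])-45
a=cv2.resize(d['frame'][v0:v0+90,u0:u0+90],(384,384),interpolation=cv2.INTER_CUBIC)
cv2.imwrite('pics/w6c.png',cv2.resize(np.hstack([a,d['frame']]),(800,343)))
E
```

```text
[592.2  99.8 382.5] [565.5  35.9 238.6] [-3.1391e+00  1.0000e-03  1.2086e+00]
[256.78571781 189.19132477]
[149.60203537 -10.96191107]
```

View pics/w6c.png

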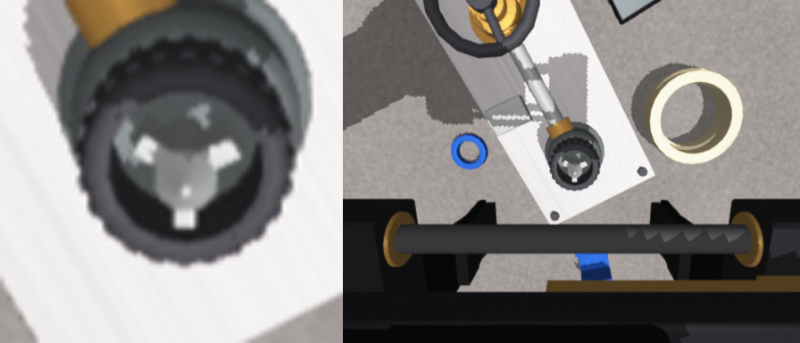

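The jaws now touch the bit, which stands centred. Next is the valve.

```bash
python3 - <<'E'
from h import *
rows([(-3.5,28.3,0)]*6,[-.7]*6,1.2086)
E
```

```text
[[[0.63, -0.33, 0.0], [0, 0, -0.7]], [[0.65, -0.29, 0.0], [0, 0, -0.7]], [[0.67, -0.25, 0.0], [0, 0, -0.7]], [[0.68, -0.21, 0.0], [0, 0, -0.7]], [[0.69, -0.17, 0.0], [0, 0, -0.7]], [[0.7, -0.13, 0.0], [0, 0, -0.7]]] 1.575119142918809
```

>>> {"name": "drive_tool", "arguments": {"series": [[[0.63,-0.33,0],[0,0,-0.7]],[[0.65,-0.29,0],[0,0,-0.7]],[[0.67,-0.25,0],[0,0,-0.7]],[[0.68,-0.21,0],[0,0,-0.7]],[[0.69,-0.17,0],[0,0,-0.7]],[[0.7,-0.13,0],[0,0,-0.7]],[[0,0,0],[0,0,0]],[[0,0,0],[0,0,0]],[[0,0,0],[0,0,0]],[[0,0,0],[0,0,0]],[[0,0,0],[0,0,0]],[[0,0,0],[0,0,0]]], "claw": 0.1}}

```text
time_s: 12.2
eef_pos: [545.8, 205.1, 240.0]
tcp_rot: [3.142, 0.0, 1.574]
ft_force: [-0.8, -0.0, -0.7]
gripper_width: 48.0
gripper_force: 0.0
```

```bash
python3 - <<'E'
from h import *
d=grab('wrist'); d=grab('wrist'); o=sensors.get_obs(); print(d['eye'].round(1),o['eef_pos'].round(1),o['tcp_rot'].round(4),o['gripper_width'])
np.save('w7.npy',d,allow_pickle=True)
f=d['frame'].copy(); print(proj(d,(546,207,96)),proj(d,(504,227,138)))
hsv=cv2.cvtColor(f,cv2.COLOR_BGR2HSV)
cv2.imwrite('pics/w7.png',cv2.resize(f[:250],(800,391),interpolation=cv2.INTER_CUBIC))
E
```

```text
[547.9 273.6 384.1] [545.8 205.4 240.1] [3.1415e+00 1.0000e-04 1.5745e+00] 48.018860423398806
[254.98867298 185.38375393] [196.83651499 171.41764435]
```

View pics/w7.png

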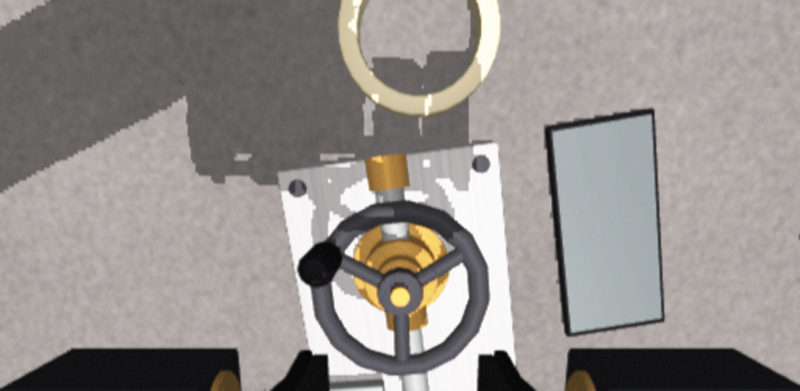

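```bash
python3 - <<'E'
from h import *
d=np.load('w7.npy',allow_pickle=True).item(); f=d['frame']
hsv=cv2.cvtColor(f,cv2.COLOR_BGR2HSV)
g=cv2.cvtColor(f,cv2.COLOR_BGR2GRAY)
m=cv2.inRange(g,0,38); m[:140]=0;m[220:]=0;m[:,:180]=0;m[:,330:]=0
n,l,s,c=cv2.connectedComponentsWithStats(m); i=1+np.argmax(s[1:,4]); print('handle',s[i],c[i])
rim=cv2.inRange(g,0,85); rim[:120]=0;rim[238:]=0;rim[:,:180]=0;rim[:,330:]=0
C=max(cv2.findContours(cv2.morphologyEx(rim,cv2.MORPH_OPEN,np.ones((3,3))),0,1)[0],key=cv2.contourArea)[:,0]
print('rim bbox',C.min(0),C.max(0))
P=np.array([onz(d,p,88)[:2] for p in C])
ctr=np.array([546,207.])
for k in range(4):
    r=np.linalg.norm(P-ctr,axis=1); ok=abs(r-51)<5; A=np.c_[2*P[ok],np.ones(ok.sum())]; q=np.linalg.lstsq(A,(P[ok]**2).sum(1),rcond=None)[0]; ctr=q[:2]
print('rim centre',ctr,'R',np.sqrt(q[2]+ctr@ctr),ok.sum())
print('knob',[onz(d,(255.7,189.1),z).round(1) for z in (92,97,102)])
for uv in (c[i],): print('handle mid',onz(d,uv,117).round(1))
for p in ((505,227,138),(505,227,96)): print(proj(d,p))
# two-view height of the knob: wrist + top + scene
print(np.degrees(np.arctan2(*(onz(d,c[i],117)[:2]-ctr)[::-1])),np.linalg.norm(onz(d,c[i],117)[:2]-ctr))
E
```

```text
handle [191 154  28  30 554] [204.87364621 168.45848375]
rim bbox [191 128] [301 187]
rim centre [545.19947004 203.06534154] R 50.94226701537248 145
knob [array([546.6, 202.7,  92. ]), array([546.6, 204. ,  97. ]), array([546.6, 205.2, 102. ])]
handle mid [506.7 225.4 117. ]
[198.21276389 171.42162333]
[206.49755295 162.1791765 ]
149.88652419430528 44.53186599298361
```

>>> {"name": "drive_tool", "arguments": {"series": [[[0.25,-0.49,0],[0,0,0]],[[0.25,-0.49,0],[0,0,0]],[[0,0,0.5],[0,0,0]],[[0,0,0.7],[0,0,0]],[[0,0,0.7],[0,0,0]],[[0,0,0.35],[0,0,0]],[[0,0,0],[0,0,0]],[[0,0,0],[0,0,0]],[[0,0,0],[0,0,0]],[[0,0,0],[0,0,0]],[[0,0,0],[0,0,0]]], "claw": -0.08}}

```text
time_s: 13.4
eef_pos: [506.9, 225.8, 150.9]
tcp_rot: [3.14, -0.0, 1.575]
ft_force: [-0.2, 0.1, 0.0]
gripper_width: 40.1
gripper_force: 0.0
```

>>> {"name": "drive_tool", "arguments": {"series": [[[0,0,0.3],[0,0,0]],[[0,0,0.5],[0,0,0]],[[0,0,0],[0,0,0]],[[0,0,0],[0,0,0]],[[0,0,0],[0,0,0]],[[0,0,0],[0,0,0]]]}}

```text
time_s: 14.0
eef_pos: [506.9, 225.9, 118.8]
tcp_rot: [3.14, -0.0, 1.575]
ft_force: [-0.1, 0.2, -0.5]
gripper_width: 40.1
gripper_force: 0.0
```

Grip the handle.

>>> {"name": "drive_tool", "arguments": {"series": [[[0,0,0],[0,0,0]],[[0,0,0],[0,0,0]],[[0,0,0],[0,0,0]],[[0,0,0],[0,0,0]],[[0,0,0],[0,0,0]],[[0,0,0],[0,0,0]]], "claw": -1, "grip_force": 30}}

```text
time_s: 14.6
eef_pos: [505.0, 226.0, 118.0]
tcp_rot: [-3.139, 0.0, 1.576]
ft_force: [-4.8, -0.1, 4.8]
gripper_width: 17.3
gripper_force: 30.0
```

```bash
cat >> h.py <<'E'
def circ(a0,steps,r=45.,yaw=np.pi/2):
    a=np.radians(a0+np.concatenate([[0],np.cumsum(steps)])); P=r*np.c_[np.cos(a),np.sin(a),0*a]
    rows(np.diff(P,axis=0),[0]*len(steps),yaw)
def ang(c=(545.3,204.2)):
    o=sensors.get_obs(); p=o['eef_pos']; v=p[:2]-c; a=np.degrees(np.arctan2(v[1],v[0]))
    t=np.array([-v[1],v[0]])/np.linalg.norm(v); r=v/np.linalg.norm(v)
    print('t',round(float(o['time_s']),2),'ang',a.round(2),'r',np.linalg.norm(v).round(2),'F_tan',(o['ft_force'][:2]@t).round(1),'F_rad',(o['ft_force'][:2]@r).round(1),p.round(1),o['gripper_width'].round(1),o['gripper_force'])
E
python3 - <<'E'
from h import *
circ(151.5,[-10]+[-15]*6)
ang()
E
```

```text
[[[0.16, 0.11, -0.0], [0, 0, 0]], [[0.2, 0.21, -0.0], [0, 0, 0]], [[0.14, 0.26, -0.0], [0, 0, 0]], [[0.07, 0.28, -0.0], [0, 0, 0]], [[-0.01, 0.29, -0.0], [0, 0, 0]], [[-0.08, 0.28, -0.0], [0, 0, 0]], [[-0.15, 0.25, -0.0], [0, 0, 0]]] 1.5707963267948966Traceback (most recent call last):
  File "<stdin>", line 3, in <module>
  File "h.py", line 36, in ang
    print('t',round(float(o['time_s']),2),'ang',a.round(2),'r',np.linalg.norm(v).round(2),'F_tan',(o['ft_force'][:2]@t).round(1),'F_rad',(o['ft_force'][:2]@r).round(1),p.round(1),o['gripper_width'].round(1),o['gripper_force'])
                                                                                                                                                                                   ^^^^^^^^^^^^^^^^^^^^^^^^
AttributeError: 'float' object has no attribute 'round'
```

>>> {"name": "drive_tool", "arguments": {"series": [[[0.16,0.07,0],[0,0,0]],[[0.2,0.21,0],[0,0,0]],[[0.14,0.26,0],[0,0,0]],[[0.07,0.28,0],[0,0,0]],[[-0.01,0.29,0],[0,0,0]],[[-0.08,0.28,0],[0,0,0]],[[-0.15,0.25,0],[0,0,0]],[[0,0,0],[0,0,0]],[[0,0,0],[0,0,0]],[[0,0,0],[0,0,0]]]}}

```text
time_s: 15.6
eef_pos: [573.7, 238.2, 118.1]
tcp_rot: [3.139, -0.0, 1.574]
ft_force: [2.8, -1.1, 0.3]
gripper_width: 17.3
gripper_force: 30.0
```

```bash
sed -i "s/o\['gripper_width'\].round(1)/round(o['gripper_width'],1)/" h.py; python3 - <<'E'
from h import *
ang(); circ(51.5,[-10]*14)
E
```

```text
t 15.6 ang 50.16 r 44.29 F_tan -2.9 F_rad 0.9 [573.7 238.2 118.1] 17.3 29.99989975567047
[[[-0.13, 0.14, -0.0], [0, 0, 0]], [[-0.16, 0.12, -0.0], [0, 0, 0]], [[-0.18, 0.09, -0.0], [0, 0, 0]], [[-0.19, 0.06, -0.0], [0, 0, 0]], [[-0.19, 0.02, -0.0], [0, 0, 0]], [[-0.2, -0.01, 0.0], [0, 0, 0]], [[-0.19, -0.05, -0.0], [0, 0, 0]], [[-0.18, -0.08, -0.0], [0, 0, 0]], [[-0.16, -0.11, -0.0], [0, 0, 0]], [[-0.14, -0.13, -0.0], [0, 0, 0]], [[-0.12, -0.16, -0.0], [0, 0, 0]], [[-0.09, -0.18, -0.0], [0, 0, 0]], [[-0.06, -0.19, -0.0], [0, 0, 0]], [[-0.02, -0.19, -0.0], [0, 0, 0]]] 1.5707963267948966
```

>>> {"name": "drive_tool", "arguments": {"series": [[[-0.13,0.14,0],[0,0,0]],[[-0.16,0.12,0],[0,0,0]],[[-0.18,0.09,0],[0,0,0]],[[0,0,0],[0,0,0]],[[0,0,0],[0,0,0]]]}}

```text
time_s: 16.1
eef_pos: [586.8, 218.9, 118.1]
tcp_rot: [3.141, 0.002, 1.574]
ft_force: [-0.9, -1.1, 2.7]
gripper_width: 17.3
gripper_force: 30.0
```

>>> {"name": "drive_tool", "arguments": {"series": [[[-0.19,0.06,0],[0,0,0]],[[-0.19,0.02,0],[0,0,0]],[[0,0,0],[0,0,0]],[[0,0,0],[0,0,0]]]}}

```text
time_s: 16.5
eef_pos: [588.9, 209.7, 118.2]
tcp_rot: [3.14, -0.007, 1.578]
ft_force: [1.0, 9.7, -3.0]
gripper_width: 17.2
gripper_force: 30.0
```

```bash
python3 - <<'E'
from h import *
ang()
E
```

```text
t 16.5 ang 7.15 r 43.94 F_tan 9.5 F_rad 2.2 [588.9 209.7 118.2] 17.2 29.99967385989862
```

>>> {"name": "drive_tool", "arguments": {"series": [[[-0.2,-0.01,0],[0,0,0]],[[0,0,0],[0,0,0]],[[0,0,0],[0,0,0]]]}}

```text
time_s: 16.8
eef_pos: [588.7, 209.2, 118.3]
tcp_rot: [3.137, -0.018, 1.582]
ft_force: [5.2, 23.7, -10.4]
gripper_width: 17.1
gripper_force: 30.0
```

```bash
python3 - <<'E'
from h import *
ang(); print(sensors.get_obs()['tcp_rot'])
E
```

```text
t 16.8 ang 6.55 r 43.73 F_tan 23.0 F_rad 7.9 [588.7 209.2 118.3] 17.1 29.997864381442696
[ 3.13663271 -0.01780255  1.58249704]
```

The valve is closed: the tangential force rose to 23 N with no movement. I'll now open it by exactly two turns, back to the same TCP point.

```bash
python3 - <<'E'
from h import *
circ(-8.5,[15.5]); circ(7,[15]*12)
E
```

```text
[[[0.3, 0.0, -0.0], [0, 0, 0]]] 1.5707963267948966
[[[0.28, -0.07, -0.0], [0, 0, 0]], [[0.26, -0.14, -0.0], [0, 0, 0]], [[0.21, -0.21, -0.0], [0, 0, 0]], [[0.15, -0.25, -0.0], [0, 0, 0]], [[0.08, -0.28, -0.0], [0, 0, 0]], [[0.0, -0.29, -0.0], [0, 0, 0]], [[-0.07, -0.28, -0.0], [0, 0, 0]], [[-0.14, -0.26, -0.0], [0, 0, 0]], [[-0.21, -0.21, -0.0], [0, 0, 0]], [[-0.25, -0.15, -0.0], [0, 0, 0]], [[-0.28, -0.08, -0.0], [0, 0, 0]], [[-0.29, -0.0, -0.0], [0, 0, 0]]] 1.5707963267948966
```

>>> {"name": "drive_tool", "arguments": {"series": [[[0.3,0,0],[0,0,0]],[[0,0,0],[0,0,0]],[[0,0,0],[0,0,0]],[[0,0,0],[0,0,0]]]}}

```text
time_s: 17.2
eef_pos: [588.9, 209.9, 118.1]
tcp_rot: [3.141, -0.002, 1.575]
ft_force: [0.9, 6.1, 0.7]
gripper_width: 16.8
gripper_force: 30.0
```

>>> {"name": "drive_tool", "arguments": {"series": [[[0.28,-0.07,0],[0,0,0]],[[0.26,-0.14,0],[0,0,0]],[[0.21,-0.21,0],[0,0,0]],[[0.15,-0.25,0],[0,0,0]],[[0.08,-0.28,0],[0,0,0]],[[0,-0.29,0],[0,0,0]],[[-0.07,-0.28,0],[0,0,0]],[[-0.14,-0.26,0],[0,0,0]],[[-0.21,-0.21,0],[0,0,0]],[[-0.25,-0.15,0],[0,0,0]],[[-0.28,-0.08,0],[0,0,0]],[[-0.29,0,0],[0,0,0]]]}}

```text
time_s: 18.4
eef_pos: [499.7, 197.4, 118.1]
tcp_rot: [-3.142, -0.0, 1.575]
ft_force: [2.6, 4.9, -1.9]
gripper_width: 17.3
gripper_force: 30.0
```

```bash
python3 - <<'E'
from h import *
ang(); print(sensors.get_obs()['tcp_rot'])
E
```

```text
t 18.4 ang -171.54 r 46.11 F_tan -4.5 F_rad -3.3 [499.7 197.4 118.1] 17.3 29.999919649833373
[-3.14150645e+00 -8.52097914e-05  1.57490743e+00]
```

>>> {"name": "drive_tool", "arguments": {"series": [[[-0.28,0.07,0],[0,0,0]],[[-0.26,0.14,0],[0,0,0]],[[-0.21,0.21,0],[0,0,0]],[[-0.15,0.25,0],[0,0,0]],[[-0.08,0.28,0],[0,0,0]],[[0,0.29,0],[0,0,0]],[[0.07,0.28,0],[0,0,0]],[[0.14,0.26,0],[0,0,0]],[[0.21,0.21,0],[0,0,0]],[[0.25,0.15,0],[0,0,0]],[[0.28,0.08,0],[0,0,0]],[[0.29,0,0],[0,0,0]]]}}

```text
time_s: 19.6
eef_pos: [589.4, 205.0, 118.0]
tcp_rot: [-3.139, 0.006, 1.572]
ft_force: [-1.5, -4.2, 6.2]
gripper_width: 17.1
gripper_force: 30.0
```

>>> {"name": "drive_tool", "arguments": {"series": [[[0.28,-0.07,0],[0,0,0]],[[0.26,-0.14,0],[0,0,0]],[[0.21,-0.21,0],[0,0,0]],[[0.15,-0.25,0],[0,0,0]],[[0.08,-0.28,0],[0,0,0]],[[0,-0.29,0],[0,0,0]],[[-0.07,-0.28,0],[0,0,0]],[[-0.14,-0.26,0],[0,0,0]],[[-0.21,-0.21,0],[0,0,0]],[[-0.25,-0.15,0],[0,0,0]],[[-0.28,-0.08,0],[0,0,0]],[[-0.29,0,0],[0,0,0]]]}}

```text
time_s: 20.8
eef_pos: [499.6, 197.6, 118.1]
tcp_rot: [-3.141, -0.0, 1.575]
ft_force: [4.1, 4.7, -1.0]
gripper_width: 17.1
gripper_force: 30.0
```

>>> {"name": "drive_tool", "arguments": {"series": [[[-0.28,0.07,0],[0,0,0]],[[-0.26,0.14,0],[0,0,0]],[[-0.21,0.21,0],[0,0,0]],[[-0.15,0.25,0],[0,0,0]],[[-0.08,0.28,0],[0,0,0]],[[0,0.29,0],[0,0,0]],[[0.07,0.28,0],[0,0,0]],[[0.14,0.26,0],[0,0,0]],[[0.21,0.21,0],[0,0,0]],[[0.25,0.15,0],[0,0,0]],[[0.28,0.08,0],[0,0,0]],[[0.29,0,0],[0,0,0]]]}}

```text
time_s: 22.0
eef_pos: [589.3, 205.0, 118.0]
tcp_rot: [-3.139, 0.006, 1.572]
ft_force: [-0.7, -3.3, 6.9]
gripper_width: 17.1
gripper_force: 30.0
```

>>> {"name": "drive_tool", "arguments": {"series": [[[0,0,0],[0,0,0]],[[0,0,0],[0,0,0]],[[0,0,0],[0,0,0]],[[0,0,0],[0,0,0]],[[0,0,0],[0,0,0]]]}}

```text
time_s: 22.5
eef_pos: [589.1, 208.0, 118.1]
tcp_rot: [3.142, 0.001, 1.574]
ft_force: [1.4, -1.6, 4.4]
gripper_width: 17.1
gripper_force: 30.0
```

```bash
python3 - <<'E'
from h import *
ang(); print(sensors.get_obs()['tcp_rot'],sensors.get_obs()['qd'].round(4))
d=grab('wrist'); s=grab('scene'); t=grab('top')
a=cv2.resize(s['frame'][195:300,225:360],(400,311),interpolation=cv2.INTER_CUBIC); b=cv2.resize(d['frame'],(400,300))
cv2.imwrite('pics/fin.png',np.hstack([a[:300],b]))
E
```

```text
t 22.5 ang 4.93 r 43.95 F_tan -1.7 F_rad 1.3 [589.1 208.  118.1] 17.1 30.00059414742566
[3.14152803e+00 1.27859928e-03 1.57430868e+00] [-0.0008  0.0012  0.0016 -0.0009 -0.0003  0.0009 -0.0023]
```

View pics/fin.png

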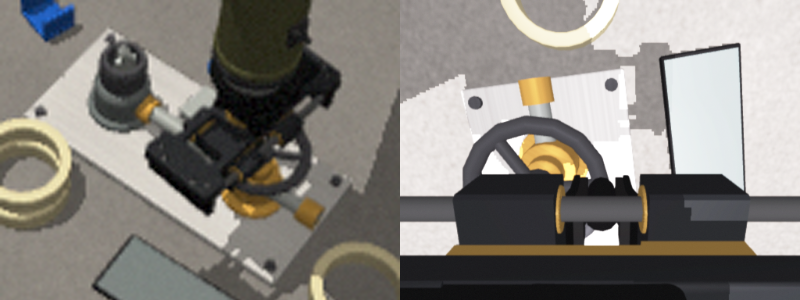

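The final picture shows the fingers still pinching the black handle and the bit upright in the chuck. The TCP is within 2 mm (about 2°) of where it was with the valve closed, two turns later, so I'm handing the job in.

```bash
python3 -c "
from bench import robot
print(robot.sign_off())"
```

```text
the job is handed in; nothing more can be done
None
```

I handed the job in at about 22.7 s: the chuck is closed on the bit, the valve was shut against its stop and reopened by two turns (about 2° short, inside the 18° tolerance), and the gripper still holds the crank handle. The hand-in returned no verdict.

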